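Check a printed wall with an engineer's square on a tilted build plate

TASK

The straight wall printed on the build plate is to be checked for squareness to the plate's upper edge. Take the engineer's square from the worktop and lay it on the tilted plate: blade flat on the plate's face and pointing down the slope, stock hooked over the plate's upper edge and flush against it, and the blade's outer edge pressed gently against the wall's smooth side so that it lies flush along it. Leave it lying there by itself, go gently with wall and plate, and leave the other things on the bench where they are.

Things in the scene. Friction and masses are not known exactly. Their poses are not given: they have to be found in the camera images.
- square: engineer's square, loose, 0.17 to 0.29 kg: aluminium stock 18 x 75 x 20 mm, steel blade 30 x 5 mm at right angles at one end, reaching 110 mm beyond the stock's inner face. Origin: inner face of the stock, outer edge of the blade, underside of the blade (7 mm above the bench at the start). Axes: x from blade tip to stock, y along the stock away from the blade, z up. Centre of mass (-31, 23, 3) mm
- blade_tip (a point): on the square: outer edge of the blade at its tip, underside; (-110, 0, 0) mm in the square's frame. In that frame the blade fills x -110 to 0, y 0 to 30, z 0 to 5 mm
- stock_end (a point): on the square: far end of the stock's inner face, level with the blade's underside; (0, 75, 0) mm in the square's frame. In that frame the stock fills x 0 to 18, y 0 to 75, z -7 to 13 mm; the lower 7 mm are the lip that hooks over the plate's edge
- tilt_table: tilting work table fixed to the bench, grey cast foot 150 x 150 mm; its top is hinged along its right side and locked at 24 to 33 degrees, rising towards the left as seen from the robot. It carries build plate and wall. Origin: centre of the foot's underside; x towards the high side
- datum_edge (a point): middle of the upper edge of the build plate (bare ground steel, 100 x 100 x 11 mm, immovable), on its top face. Axes: x up the slope and off the edge, y along the edge towards the robot, z out of the face. The plate fills x -100 to 0, y -50 to 50, z -11 to 0 mm; its edge stands 13 mm clear of the tilting top, with free air behind
- printed_wall: straight bronze wall printed on the plate, immovable, 64 mm long, 6 mm thick, 26 mm high, at right angles to the upper edge. Origin on the upper edge's line, in the plane of its smooth side, which faces the robot; axes as datum_edge. The smooth side is y = 0, x -78 to -14, z 0 to 26 mm; ribs on its back (-y), bare plate in front (+y). It stands 4 to 26 mm beyond the plate's middle
- jar_steel: bystander: white lidded powder jar, 50 mm diameter, 62 mm tall; origin centre of its underside
- tape_roll: bystander: roll of tape lying flat, 85 mm diameter, 19 mm tall; origin centre of its underside
- gauge_block: bystander: ground steel block with three holes, 50x75x25 mm; origin centre of its underside
- torch: bystander: small black torch lying flat, 126 mm long, 30 mm thick; origin centre of its underside
- screwdriver: bystander: screwdriver lying flat, 172 mm long; origin centre of its underside
- brush: bystander: flat brush with wooden handle, 193 mm long; origin centre of its underside

How it is judged:
On the way:
1. the square has been pressed against the printed wall (a touch of more than 1 N, blade down on the plate) (contact force between square and printed_wall above 1 N and z of blade_tip in the frame of datum_edge below 0.008 m), for 0.02 s.
At the end, for the whole second after the job is handed in: The square lies released and at rest on the plate: the stock's inner face within 1.5 mm of the plate's upper edge at both its ends, blade and stock within 2 mm of lying flat on the plate's face, and the blade's outer edge within 1.5 mm of the plane of the wall's smooth side at both its ends (x of square in the frame of datum_edge between -0.0025 and 0.0015 m and x of stock_end in the frame of datum_edge between -0.0025 and 0.0015 m and z of square in the frame of datum_edge between -0.0025 and 0.002 m and z of blade_tip in the frame of datum_edge between -0.0025 and 0.002 m and z of stock_end in the frame of datum_edge between -0.0025 and 0.002 m and y of square in the frame of printed_wall between -0.0025 and 0.0015 m and y of blade_tip in the frame of printed_wall between -0.0025 and 0.0015 m and linear speed of square below 0.01 m/s and angular speed of square below 0.05 rad/s); the robot touches nothing.
It fails at once if the square is rammed against the wall (over 30 N) (contact force between square and printed_wall above 30 N).
It fails at once if the square is dropped or rammed on plate or table (over 45 N) (contact force between square and tilt_table above 45 N).
It fails at once if the gripper or arm bumps the printed wall (over 10 N) (contact force between any of the fingers, the arm and printed_wall above 10 N).
It fails at once if a bystander is moved more than 20 mm (distance of any of jar_steel, tape_roll, gauge_block, torch, screwdriver, brush from where it was at the start of the episode above 0.02 m).
It also fails if it takes over 58 s, if anything falls off the work surface, if the arm or the gripper's body presses on something with over 40 N, if the wrist force passes 120 N, or if a joint passes its speed limit or range.

ROBOT

A 6-joint arm with a two-finger parallel gripper is mounted at the origin on a cart in front of the work surface, level with it; the furniture and walls round the work are solid. World frame = base frame: x ahead of the robot, y to its left, z up, the work surface at z = 0. Lengths are in m, angles in rad, forces in N, time in s.
With the tool pointing down it reaches from about 0.425 to 0.95 m from the base axis. Payload 3.5 kg.
Tool frame: the origin (TCP) lies midway between the tips of the shut fingers; the grasp point (between the pads) lies 19 mm behind it; z points along the fingers, y is the direction in which the jaws open and shut (so a half turn about z gives the same grasp; the last joint's range is limited). The gripper opens to 85 mm and grips with 20 to 120 N. Pads are 22 mm wide; open, the fingers measure 114 mm over their backs; the gripper's body (76 mm by 85 mm) begins 54 mm behind the grasp point. The pads swing forward as they close: fully open they stand 13 mm farther back than shut.
Start: joints at [-1.413, 0.286, 1.577, -0, 1.279, -0.15], TCP at [0.205, -0.643, 0.231] pointing down, gripper open.
Joint ranges: [-2.77, 2.77], [-0.9, 2.22], [0.21, 2.48], [-1.53, 4.67], [0.24, 2.81], [-2.84, 2.84]. Speed limits (rad/s): [2.79, 2.79, 3.14, 3.14, 3.14, 3.14].

INTERFACE

Orientations are given as a unit quaternion [x, y, z, w].
In Python, from plant import * gives the robot as it stands.
- The arm moves only by the shell command python3 -m jog 'ROWS' [FORCE]. ROWS is a JSON object of lists of equal length, an entry for each row: "travel": the shift along the world's x, y, z in mm, a list of three; "dr": the turn, a rotation vector about the world's x, y, z in degrees, a list of three; "jaw": the closure in counts, from 0 (fully open) to 255 (shut). In form: {"travel": [[x, y, z], ...], "dr": [[wx, wy, wz], ...], "jaw": [jaw, ...]}. A call has 1 to 5 rows; each row shifts and turns the commanded pose from where the row before left it; what a row does not reach is not made up. A row lasts 1/12 s, in which the tool goes at most 41.7 mm and 7.16 degrees, less where a joint would pass 70% of its speed; a pose out of reach is approached as far as the arm can. A call is refused whole if a number of a shift passes 41.7 or a number of a turn 7.16, either way. A call with a gripper value outside its range is refused whole. The fingers move at their own pace and stop on an object; FORCE is the grip in N (left out, the last holds). Time passes only in rows, so rows that do not move let the fingers close. It gives the time, the measured TCP pose, the force and the opening at its end, in the units of the state.
- get_state(): the state, without advancing time (a new reading comes with each control period).
- read_camera(name): name is "scene" or "side" or "wrist"; returns the picture (420x560x3 uint8, red, green, blue); there is no depth.
- camera_info(name): a dict with "K" (3x3 intrinsics, pixels), "R" (3x3) and "t" (3): a world point X has camera coordinates R X + t; the wrist camera has in their place "mount" (4x4, takes a point from camera to tool coordinates, whose origin is the TCP and whose axes are the flange's). Camera axes: x right, y down, z forward; pixel columns grow to the right and rows downward; lengths in m; the calibration is good to about 2 mm. A picture is of the moment at which its call begins: read the wrist's pose just before it. camera_info takes no time and is no camera call.
- sign_off(): hands the job in, once; it reports no verdict.
The state is a dict: "time": time; "qpos": joint angles; "dq": joint speeds; "joint_efforts": joint torques, N m; "eef_pos": TCP position; "tcp_rot": TCP orientation; "contact_force": force on the tool from outside, world axes, zero at the start; "wrist_torque": the same for the moment, N m; "opening": opening from 0.0 (shut) to 1.0 (fully open).
Only numpy, scipy, OpenCV 4.12 (cv2) and the standard library are available. Lean on these libraries where they do the work, as an engineer would, in place of code of your own. Each camera call takes 0.05 s, during which the arm holds its last target. There are 200 camera calls.

## Working session

There is one attempt and no reset: what is moved stays moved. The work goes in short steps, Python scripts to look and compute and a shell command to move; the robot and the scene stay as the last step left them, time stands still between calls to the robot, and variables do not carry over. Pictures are saved under pics/ and viewed, about 8 in all and at most 12, crops included, and the job is handed in when it is done.

```bash
mkdir -p pics; ls; python3 - <<'E'
from plant import *
import cv2, numpy as np
a=read_camera("scene");b=read_camera("side")
cv2.imwrite("pics/scene0.png",a[:,:,::-1]);cv2.imwrite("pics/side0.png",b[:,:,::-1])
for n in("scene","side","wrist"):print(n,camera_info(n))
print(get_state())
E
```

```text
pics
scene {'K': array([[458.5684171 ,   0.        , 273.59404825],
       [  0.        , 458.5684171 , 210.5120033 ],
       [  0.        ,   0.        ,   1.        ]]), 'R': array([[-0.89081413, -0.45426768, -0.00954244],
       [-0.28781898,  0.58041172, -0.76176274],
       [ 0.35158273, -0.67584252, -0.64778582]]), 't': array([0.5786889 , 0.21172137, 0.87502469])}
side {'K': array([[536.84493765,   0.        , 274.83657367],
       [  0.        , 536.84493765, 210.5145909 ],
       [  0.        ,   0.        ,   1.        ]]), 'R': array([[ 0.99627945, -0.08496761, -0.01441395],
       [-0.06357082, -0.61161547, -0.78859702],
       [ 0.05818941,  0.78657931, -0.61474139]]), 't': array([-0.61512009,  0.14431052,  1.17906988])}
wrist {'K': array([[289.62167308,   0.        , 276.79050136],
       [  0.        , 289.62167308, 205.51129171],
       [  0.        ,   0.        ,   1.        ]]), 'mount': array([[ 2.38196260e-04, -9.55157270e-01, -2.96098856e-01,
         7.41131481e-02],
       [ 9.99998880e-01, -2.09934360e-04,  1.48165491e-03,
        -3.22173465e-05],
       [-1.
[... 165 characters left out ...]
me': 0.1, 'qpos': array([-1.41299475e+00,  2.87117869e-01,  1.57805132e+00,  3.02306151e-05,
        1.27859977e+00, -1.49967204e-01]), 'dq': array([ 3.53812998e-04, -1.52716443e-03, -1.68346135e-03, -8.62975302e-04,
        8.51147171e-04,  6.27812584e-05]), 'joint_efforts': array([ 6.18972008e-04, -4.07296515e+01, -2.93699455e+01, -1.74267843e-04,
        3.42941661e-03, -1.70189089e-06]), 'eef_pos': array([ 0.20444049, -0.64266462,  0.23004708]), 'tcp_rot': array([ 9.88183228e-01,  1.53273360e-01,  1.02072888e-05, -1.08819821e-03]), 'contact_force': array([-0.24519557, -0.09421224,  0.67733791]), 'wrist_torque': array([ 0.00050384, -0.00064947, -0.01383387]), 'opening': 1.006448888377869}
```

View pics/scene0.png

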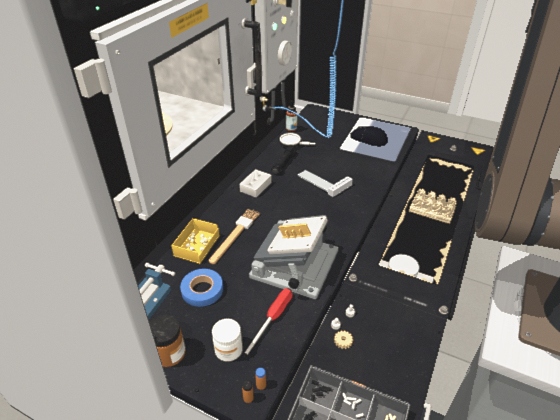

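View pics/side0.png

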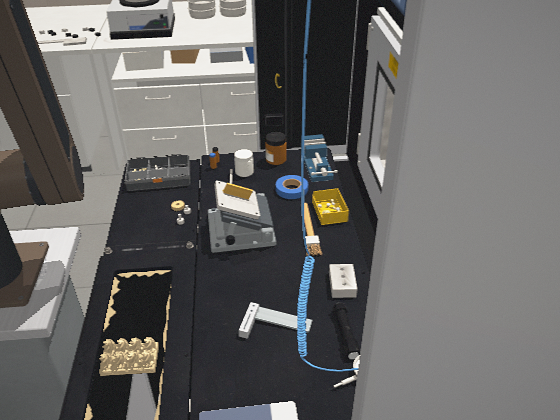

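The scene view shows the square at about (325,183) and the tilt table at (297,250). The side view has them at (275,319) and (240,205). Next I'll enlarge the crops.

```bash
python3 - <<'E'
import cv2, numpy as np
a=cv2.imread("pics/scene0.png");b=cv2.imread("pics/side0.png")
def c(i,x,y,w=80,h=60):return cv2.resize(i[y:y+h,x:x+w],(400,300),interpolation=cv2.INTER_CUBIC)
o=np.vstack([np.hstack([c(a,285,155),c(a,250,205)]),np.hstack([c(b,235,290),c(b,200,170)])])
cv2.imwrite("pics/crop1.png",o)
E
```

```text
(no output)
```

View pics/crop1.png

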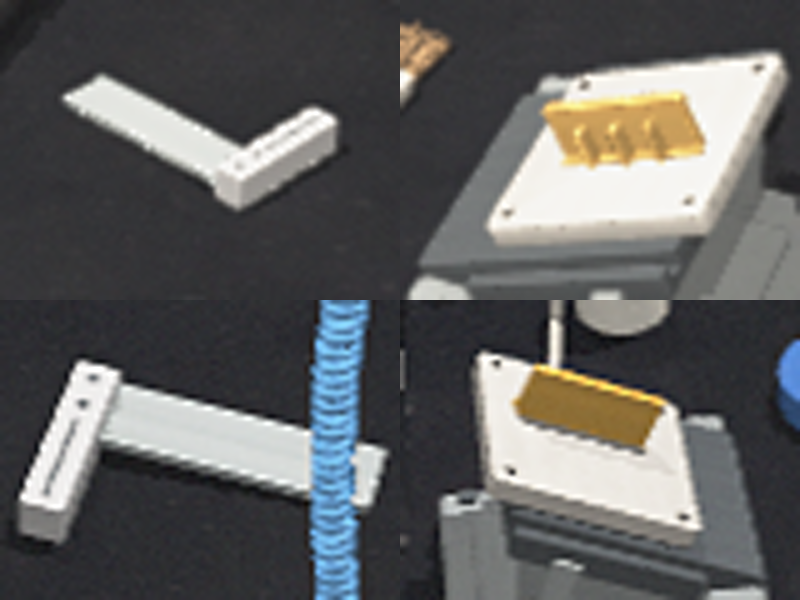

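```bash
cat > h.py <<'E'
import numpy as np, cv2
from plant import *
from scipy.spatial.transform import Rotation as Ro
def ray(n,px,pose=None):
    c=camera_info(n);d=np.linalg.solve(c["K"],[px[0],px[1],1.])
    if n=="wrist":
        p,q=pose;R=Ro.from_quat(q).as_matrix();M=c["mount"]
        return p+R@M[:3,3],R@M[:3,:3]@d
    return -c["R"].T@c["t"],c["R"].T@d
def onz(n,px,z,pose=None):
    o,d=ray(n,px,pose);return o+d*(z-o[2])/d[2]
def onplane(n,px,p0,nn,pose=None):
    o,d=ray(n,px,pose);return o+d*(((np.array(p0)-o)@nn)/(d@nn))
def tri(*rays):
    A=0;b=0
    for o,d in rays:
        d=d/np.linalg.norm(d);P=np.eye(3)-np.outer(d,d);A=A+P;b=b+P@o
    X=np.linalg.solve(A,b)
    return X,[1e3*np.linalg.norm(np.cross(X-o,d/np.linalg.norm(d))) for o,d in rays]
def proj(n,X,pose=None):
    c=camera_info(n)
    if n=="wrist":
        p,q=pose;R=Ro.from_quat(q).as_matrix();M=c["mount"];x=(M[:3,:3].T@(R.T@(np.array(X)-p)-M[:3,3]))
    else:x=c["R"]@X+c["t"]
    y=c["K"]@x;return y[:2]/y[2]
E
python3 - <<'E'
from h import *
np.set_printoptions(precision=4,suppress=True)
for n in("scene","side"):print(n,ray(n,(0,0))[0])
S=lambda u,v,x0,y0:("scene",(x0+u/5,y0+v/5))
sc=lambda u,v:(285+u/5,155+v/5)
sc2=lambda u,v:(250+(u-400)/5,205+v/5)
si=lambda u,v:(235+u/5,290+(v-300)/5)
si2=lambda u,v:(200+(u-400)/5,170+(v-300)/5)
print("sq scene")
for nm,p,z in[("tipouter/inner L",(62,97),.007+.005),("tip top",(102,73),.012),("blade@stock near cam",(213,190),.012),("stock corner low",(238,210),0),("stock end top R",(337,122),.02),("stock end top L",(312,107),.02),("stockcorner",(243,150),.012)]:print(nm,onz("scene",sc(*p),z))
print("sq side")
for nm,p,z in[("stock top far",(80,362),.02),("stock top far R",(122,372),.02),("stock near L",(22,508),.02),("near R",(62,517),.02),("blade root far",(122,382),.012),("blade root near",(103,438),.012),("tip far",(388,450),.012),("tip near",(372,505),.012)]:print(nm,onz("side",si(*p),z))
print("plate corners")
# match candidates: scene TR(785,55), BR(710,228), BL(492,225), TL(570,85)
scn=[(785,55),(705,225),(490,225),(565,85)];sid=[(480,353),(672,405),(702,530),(490,490)]
for i,p in enumerate(scn):
    for j,q in enumerate(sid):
        X,r=tri(ray("scene",sc2(*p)),ray("side",si2(*q)))
        if r[0]<6:print(i,j,X,r)
E
```

```text
scene [0.2688 0.7314 0.7336]
side [ 0.5534 -0.8914  0.8298]
sq scene
tipouter/inner L [ 0.6711 -0.1826  0.012 ]
tip top [ 0.661  -0.2123  0.012 ]
blade@stock near cam [ 0.5688 -0.1436  0.012 ]
stock corner low [ 0.5562 -0.1484  0.    ]
stock end top R [ 0.5291 -0.2157  0.02  ]
stock end top L [ 0.5453 -0.2225  0.02  ]
stockcorner [ 0.5674 -0.1817  0.012 ]
sq side
stock top far [ 0.5567 -0.1502  0.02  ]
stock top far R [ 0.5732 -0.1572  0.02  ]
stock near L [ 0.531  -0.2222  0.02  ]
near R [ 0.546 -0.228  0.02 ]
blade root far [ 0.5731 -0.1553  0.012 ]
blade root near [ 0.5638 -0.1838  0.012 ]
tip far [ 0.6748 -0.2008  0.012 ]
tip near [ 0.6649 -0.2272  0.012 ]
plate corners
0 3 [0.4989 0.0493 0.1119] [np.float64(0.8463212020174167), np.float64(0.8463212020173823)]
1 0 [0.4919 0.1544 0.112 ] [np.float64(1.7863553855539909), np.float64(1.7863553855539316)]
1 3 [0.5002 0.1115 0.066 ] [np.float64(5.979581006671185), np.float64(5.979581006671212)]
2 1 [0.582  0.1572 0.0734] [np.float64(0.5964901617058883), np.float64(0.5964901617057131)]
2 2 [0.5975 0.1185 0.0286] [np.float64(4.724909359168986), np.float64(4.72490935916909)]
3 1 [0.5776 0.1043 0.1103] [np.float64(3.7345570009730045), np.float64(3.7345570009730964)]
3 2 [0.592  0.0644 0.0701] [np.float64(1.1099446125775771), np.float64(1.109944612577625)]
```

Both views agree that the plate's high edge is at x≈0.495, y 0.05 to 0.155, z≈0.112, falling towards +x. The square's grasp place is at about (0.545, -0.193), with its x axis at about 158°. I'll move above it now.

```bash
for i in 1 ; do
python3 -m jog '{"travel":[[23,30,0],[23,30,0],[23,30,0],[23,30,0],[23,30,0]],"dr":[[0,0,3.4],[0,0,3.4],[0,0,3.4],[0,0,3.4],[0,0,3.4]],"jaw":[0,0,0,0,0]}' 40
python3 -m jog '{"travel":[[23,30,0],[23,30,0],[23,30,0],[23,30,0],[23,30,0]],"dr":[[0,0,3.4],[0,0,3.4],[0,0,3.4],[0,0,3.4],[0,0,3.4]],"jaw":[0,0,0,0,0]}'
python3 -m jog '{"travel":[[23,30,-15],[23,30,-15],[23,30,-15],[23,30,-15],[21,30,-15]],"dr":[[0,0,3.4],[0,0,3.4],[0,0,3.4],[0,0,3.4],[0,0,3.4]],"jaw":[0,0,0,0,0]}'
python3 -m jog '{"travel":[[0,0,0],[0,0,0]],"dr":[[0,0,0],[0,0,0]],"jaw":[0,0]}'; done
python3 - <<'E'
from h import *
s=get_state();a=read_camera("wrist");cv2.imwrite("pics/w1.png",a[:,:,::-1])
np.savez("w1.npz",p=s["eef_pos"],q=s["tcp_rot"]);print(s["eef_pos"],s["tcp_rot"],s["qpos"])
cv2.imwrite("pics/w1b.png",cv2.resize(a[:,:,::-1],(800,600),interpolation=cv2.INTER_CUBIC))
E
```

```text
time: 0.52
eef_pos: [0.3201, -0.4915, 0.2306]
tcp_rot: [0.954, 0.299, 0.0, -0.001]
contact_force: [-0.1, -0.9, -0.6]
opening: 1.002
time: 0.93
eef_pos: [0.4351, -0.3413, 0.2309]
tcp_rot: [0.9, 0.437, -0.0, -0.0]
contact_force: [0.5, -1.2, 0.6]
opening: 0.999
time: 1.35
eef_pos: [0.5482, -0.1914, 0.1553]
tcp_rot: [0.825, 0.565, -0.0, -0.0]
contact_force: [0.7, -0.3, -0.8]
opening: 1.001
time: 1.52
eef_pos: [0.5473, -0.191, 0.1544]
tcp_rot: [0.825, 0.565, -0.001, -0.002]
contact_force: [0.0, 0.1, -0.4]
opening: 0.998
[ 0.5472576  -0.19099924  0.15437969] [ 0.82492694  0.56523634 -0.00094218 -0.00159217] [-5.10640836e-01  1.55835808e-01  1.87820810e+00 -3.08934354e-04
  1.11123851e+00 -1.41148756e-01]
```

View pics/w1b.png

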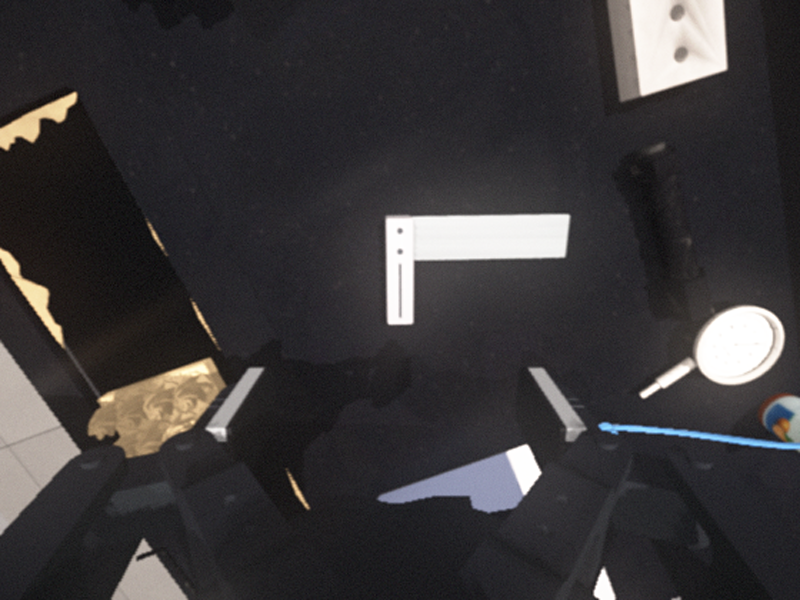

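The wrist picture shows the square nearly parallel to the image axes. The stock spans (386–413, 216–324) and the blade runs to (569,214), in 800-wide pixels.

```bash
python3 - <<'E'
from h import *
np.set_printoptions(precision=4,suppress=True)
d=np.load("w1.npz");pose=(d["p"],d["q"])
a=cv2.imread("pics/w1.png").min(axis=2)
m=(a>110).astype(np.uint8);n,l,st,c=cv2.connectedComponentsWithStats(m)
k=l[190,280+0] or l[165,330];print(k,st[k])
mk=(l==k).astype(np.uint8)
ct=max(cv2.findContours(mk,0,cv2.CHAIN_APPROX_NONE)[0],key=len)
print(cv2.approxPolyDP(ct,3,True)[:,0]*1.4286)
f=lambda u,v,z:onz("wrist",(u/1.42857-.15,v/1.42857-.15),z,pose)
P={}
for nm,u,v,z in[("so_top",386,217,.02),("so_end",387,324,.02),("si_end",413,324,.02),("tipO",570,214,.012),("rootO",413,216,.012),("tipI",567,257,.012),("rootI",413,260,.012)]:
    P[nm]=f(u,v,z);print(nm,P[nm])
g=lambda a,b:(np.linalg.norm(P[b]-P[a])*1e3,np.degrees(np.arctan2(*(P[b]-P[a])[1::-1])))
print("blade",g("tipO","rootO"),g("tipI","rootI"),"stock",g("so_top","so_end"),"thick",g("si_end","so_end"))
R=Ro.from_quat(d["q"]).as_matrix();print("tool y angle",np.degrees(np.arctan2(R[1,1],R[0,1])))
E
```

```text
7 [ 270  149  129   79 4945]
[[568.5828 214.29  ]
 [385.722  215.7186]
 [387.1506 322.8636]
 [412.8654 321.435 ]
 [414.294  260.0052]
 [562.8684 257.148 ]]
so_top [ 0.5551 -0.1492  0.02  ]
so_end [ 0.5279 -0.2201  0.02  ]
si_end [ 0.5453 -0.2268  0.02  ]
tipO [ 0.672  -0.1932  0.012 ]
rootO [ 0.572 -0.156  0.012]
tipI [ 0.6628 -0.2216  0.012 ]
rootI [ 0.5613 -0.1847  0.012 ]
blade (np.float64(106.71338623825879), np.float64(159.58616831082006)) (np.float64(107.97304785351773), np.float64(160.01594694428994)) stock (np.float64(75.99423518801316), np.float64(-111.00463856963579)) thick (np.float64(18.64827670675799), np.float64(158.89436513082035))
tool y angle -21.16243037027817
```

```bash

python3 -m jog '{"travel":[[-2,-9,-20],[0,0,-35],[0,0,-35],[0,0,-35],[0,0,-21]],"dr":[[0,0,0.5],[0,0,0],[0,0,0],[0,0,0],[0,0,0]],"jaw":[0,0,0,0,0]}' 60
python3 -m jog '{"travel":[[0,0,0],[0,0,0]],"dr":[[0,0,0],[0,0,0]],"jaw":[0,60]}'
python3 -m jog '{"travel":[[0,0,0],[0,0,0],[0,0,0],[0,0,0],[0,0,0]],"dr":[[0,0,0],[0,0,0],[0,0,0],[0,0,0],[0,0,0]],"jaw":[120,180,255,255,255]}' 
python3 -m jog '{"travel":[[0,0,0],[0,0,0],[0,0,0],[0,0,0],[0,0,0]],"dr":[[0,0,0],[0,0,0],[0,0,0],[0,0,0],[0,0,0]],"jaw":[255,255,255,255,255]}'
python3 - <<'E'
from h import *
s=get_state();a=read_camera("wrist");cv2.imwrite("pics/w2.png",a[:,:,::-1])
print(s["eef_pos"],s["tcp_rot"],s["opening"])
cv2.imwrite("pics/w2b.png",cv2.resize(a[100:,100:460,::-1],(792,704))[:600])
E
```

```text
time: 1.98
eef_pos: [0.5433, -0.2033, 0.0075]
tcp_rot: [0.824, 0.566, -0.001, -0.001]
contact_force: [-0.8, 0.9, -2.0]
opening: 1.0
time: 2.15
eef_pos: [0.5446, -0.2034, 0.01]
tcp_rot: [0.824, 0.566, -0.0, -0.001]
contact_force: [-0.6, -0.1, 0.1]
opening: 0.884
time: 2.57
eef_pos: [0.5462, -0.2027, 0.0121]
tcp_rot: [0.823, 0.568, 0.0, 0.001]
contact_force: [-0.8, 0.1, 4.5]
opening: 0.182
time: 2.98
eef_pos: [0.5462, -0.2027, 0.0121]
tcp_rot: [0.823, 0.568, -0.0, 0.001]
contact_force: [-2.1, -0.5, 6.4]
opening: 0.18
[ 0.54617203 -0.20268518  0.01212796] [ 8.23160142e-01  5.67808857e-01 -1.63642858e-05  6.94592863e-04] 0.18009181742302113
```

View pics/w2b.png

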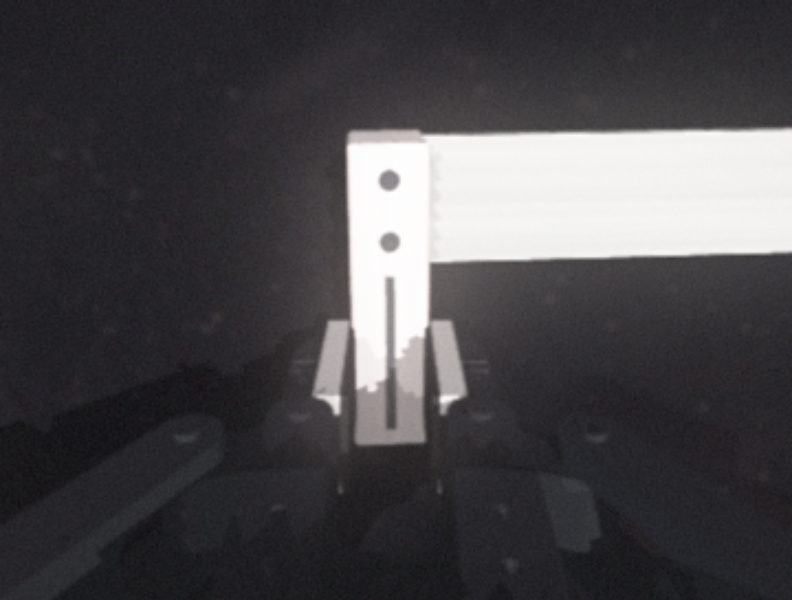

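The stock is gripped at 18 % opening. Next I lift it and carry it near the plate for a closer look.

```bash

python3 -m jog '{"travel":[[0,0,10],[0,0,20],[0,0,40],[0,0,40],[0,0,40]],"dr":[[0,0,0],[0,0,0],[0,0,0],[0,0,0],[0,0,0]],"jaw":[255,255,255,255,255]}'
python3 -m jog '{"travel":[[0,25,30],[0,36,30],[0,36,20],[0,36,0],[0,36,0]],"dr":[[0,0,5.2],[0,0,5.2],[0,0,5.2],[0,0,5.2],[0,0,5.2]],"jaw":[255,255,255,255,255]}'
python3 -m jog '{"travel":[[0,10,0],[0,0,0],[0,0,0],[0,0,0]],"dr":[[0,0,0],[0,0,0],[0,0,0],[0,0,0]],"jaw":[255,255,255,255]}'
python3 - <<'E'
from h import *
s=get_state();a=read_camera("wrist");cv2.imwrite("pics/w3.png",a[:,:,::-1])
np.savez("w3.npz",p=s["eef_pos"],q=s["tcp_rot"]);print(s["eef_pos"],s["tcp_rot"],s["opening"],s["contact_force"],s["qpos"])
cv2.imwrite("pics/w3b.png",cv2.resize(a[:,:,::-1],(800,600),interpolation=cv2.INTER_CUBIC))
E
```

```text
time: 3.45
eef_pos: [0.5444, -0.2015, 0.1611]
tcp_rot: [0.823, 0.567, -0.001, -0.001]
contact_force: [0.7, -1.7, -2.4]
opening: 0.188
time: 3.87
eef_pos: [0.5457, -0.0359, 0.2395]
tcp_rot: [0.673, 0.739, 0.001, 0.002]
contact_force: [1.2, -1.4, -4.2]
opening: 0.186
time: 4.2
eef_pos: [0.5452, -0.028, 0.2366]
tcp_rot: [0.675, 0.738, -0.001, -0.0]
contact_force: [-0.2, -0.5, -2.5]
opening: 0.185
[ 0.5452287  -0.02797952  0.23660151] [ 6.75077621e-01  7.37746516e-01 -5.07779850e-04 -1.61429632e-04] 0.18484177055221251 [-0.24357949 -0.47127087 -2.54058934] [-2.36816826e-01 -2.29961592e-03  1.88891608e+00 -7.71121014e-04
  1.25574962e+00 -3.25233847e-01]
```

View pics/w3b.png

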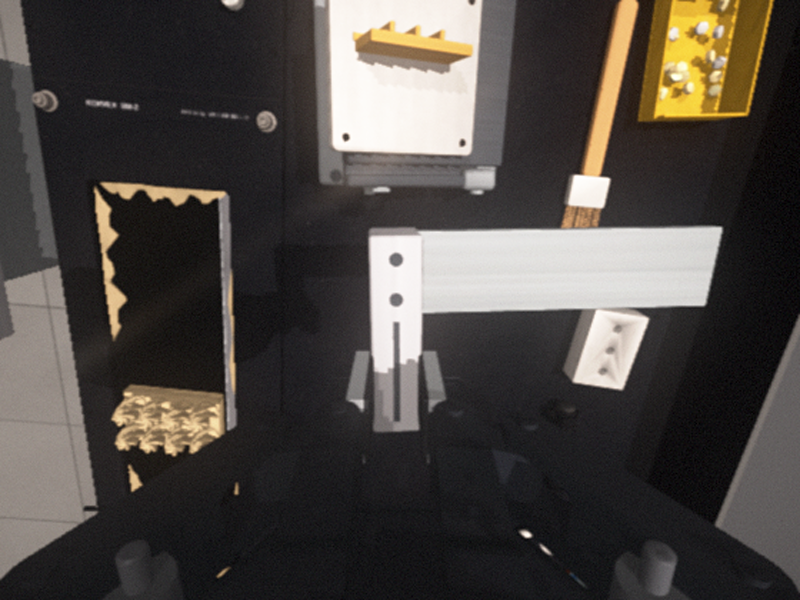

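```bash
cat > snap.py <<'E'
import sys
from h import *
n=sys.argv[1];s=get_state();a=read_camera("wrist");cv2.imwrite(f"pics/{n}.png",a[:,:,::-1])
np.savez(n+".npz",p=s["eef_pos"],q=s["tcp_rot"]);print(s["eef_pos"],s["tcp_rot"],s["opening"],s["contact_force"],s["qpos"])
E
python3 -m jog '{"travel":[[0,20,10],[0,20,10],[0,20,10],[0,0,0],[0,0,0]],"dr":[[0,0,0],[0,0,0],[0,0,0],[0,0,0],[0,0,0]],"jaw":[255,255,255,255,255]}'
python3 -m jog '{"travel":[[0,0,0],[0,0,0]],"dr":[[0,0,0],[0,0,0]],"jaw":[255,255]}'
python3 snap.py wA
python3 -m jog '{"travel":[[0,0,0],[0,0,0],[0,0,0],[0,0,0],[0,0,0]],"dr":[[0,7,0],[0,7,0],[0,7,0],[0,6,0],[0,0,0]],"jaw":[255,255,255,255,255]}'
python3 -m jog '{"travel":[[0,0,0],[0,0,0],[0,0,0]],"dr":[[0,0,0],[0,0,0],[0,0,0]],"jaw":[255,255,255]}'
python3 snap.py wB
python3 - <<'E'
import cv2,numpy as np
a=cv2.imread("pics/wA.png");b=cv2.imread("pics/wB.png")
f=lambda i:cv2.resize(i[0:210,160:440],(800,600),interpolation=cv2.INTER_CUBIC)
cv2.imwrite("pics/AB.png",np.vstack([cv2.resize(a[0:210,:],(800,300)),cv2.resize(b[0:210,:],(800,300))]))
E
```

```text
time: 4.67
eef_pos: [0.546, 0.0321, 0.2676]
tcp_rot: [0.675, 0.738, 0.0, 0.001]
contact_force: [0.6, 0.8, -3.2]
opening: 0.189
time: 4.83
eef_pos: [0.5452, 0.0315, 0.266]
tcp_rot: [0.675, 0.737, -0.001, -0.001]
contact_force: [0.4, 0.3, -1.7]
opening: 0.185
[0.54520995 0.0314896  0.26597623] [ 6.75355196e-01  7.37492045e-01 -7.15760940e-04 -5.74784944e-04] 0.18504210429576834 [ 0.42551124  0.2504942  -1.74382047] [-1.27897104e-01 -2.37804648e-02  1.85606024e+00 -5.26181130e-04
  1.31107704e+00 -2.15664637e-01]
time: 5.3
eef_pos: [0.5468, 0.0316, 0.2632]
tcp_rot: [0.656, 0.717, -0.159, -0.175]
contact_force: [-0.2, -0.2, -4.3]
opening: 0.186
time: 5.55
eef_pos: [0.5452, 0.0326, 0.2677]
tcp_rot: [0.656, 0.718, -0.157, -0.171]
contact_force: [-0.7, -0.0, -2.7]
opening: 0.185
[0.54523181 0.03258884 0.26773773] [ 0.65642226  0.71778719 -0.1566464  -0.17132796] 0.18497379818372367 [-0.65839665 -0.03292688 -2.7271225 ] [-0.10432227  0.24394068  1.61054113 -0.04778946  1.75328343 -0.19108768]
```

View pics/AB.png

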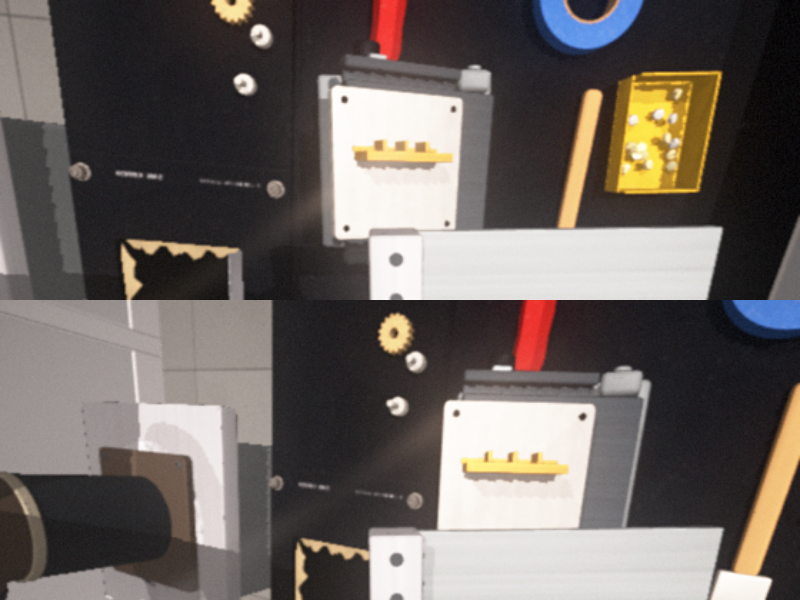

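```bash

python3 -m jog '{"travel":[[0,-20,10],[0,-15,10],[0,0,0],[0,0,0],[0,0,0]],"dr":[[0,0,0],[0,0,0],[0,0,0],[0,0,0],[0,0,0]],"jaw":[255,255,255,255,255]}'
python3 snap.py wC
cat > meas.py <<'E'
from h import *
np.set_printoptions(precision=4,suppress=True)
def quad(n,box):
    i=cv2.imread(f"pics/{n}.png");x0,y0,x1,y1=box
    hsv=cv2.cvtColor(i,cv2.COLOR_BGR2HSV);m=((hsv[...,2]>165)&(hsv[...,1]<70)).astype(np.uint8)
    mm=np.zeros_like(m);mm[y0:y1,x0:x1]=m[y0:y1,x0:x1]
    k,l,st,c=cv2.connectedComponentsWithStats(mm);b=1+np.argmax(st[1:,4]);mk=(l==b).astype(np.uint8)
    h=cv2.convexHull(max(cv2.findContours(mk,0,1)[0],key=len))
    p=cv2.approxPolyDP(h,6,True)[:,0]
    g=((hsv[...,0]>10)&(hsv[...,0]<32)&(hsv[...,1]>110)&(hsv[...,2]>70)).astype(np.uint8)
    gg=np.zeros_like(g);xx,yy,w,hh=cv2.boundingRect(h);gg[yy:yy+hh,xx:xx+w]=g[yy:yy+hh,xx:xx+w]
    # sub-pixel: fit lines to hull-edge contour points
    ct=max(cv2.findContours(mk,0,cv2.CHAIN_APPROX_NONE)[0],key=len)[:,0].astype(float)
    L=[]
    for a,b in zip(p,np.roll(p,-1,0)):
        u=(b-a)/np.linalg.norm(b-a);nn=np.array([-u[1],u[0]]);t=(ct-a)@u;s=ct[(abs((ct-a)@nn)<2.5)&(t>6)&(t<np.linalg.norm(b-a)-6)]
        v=cv2.fitLine(s.astype(np.float32),cv2.DIST_HUBER,0,.01,.01).ravel();L.append(v)
    out=[]
    for j in range(len(L)):
        A,B=L[j-1],L[j];s=np.linalg.solve(np.array([A[:2],-B[:2]]).T,B[2:]-A[2:]);out.append(A[2:]+A[:2]*s[0])
    out=np.array(out);c=out.mean(0)
    out=out[np.argsort(np.arctan2(out[:,1]-c[1],out[:,0]-c[0]))]
    return out,gg
def P(n):d=np.load(n+".npz");return d["p"],d["q"]
if __name__=="__main__":
    qa,ga=quad("wA",(225,40,340,172));print(qa)
    qc,gc=quad("wC",(290,20,450,172));print(qc)
    X=[]
    for a,c in zip(qa,qc):
        x,r=tri(ray("wrist",a,P("wA")),ray("wrist",c,P("wC")));X.append(x);print(x,np.round(r,1))
    X=np.array(X);print("sides",[np.linalg.norm(X[i]-X[i-1])*1e3 for i in range(4)],"diag",np.linalg.norm(X[0]-X[2]),np.linalg.norm(X[1]-X[3]))
    for n,g in(("wA",ga),("wC",gc)):
        ys,xs=np.nonzero(g);print(n,"gold",xs.min(),xs.max(),ys.min(),ys.max(),[(x,g[:,x].nonzero()[0].min(),g[:,x].nonzero()[0].max()) for x in range(xs.min()+2,xs.max(),8)])
E
python3 meas.py
python3 - <<'E'
import cv2,numpy as np
b=cv2.imread("pics/wC.png");cv2.imwrite("pics/C.png",cv2.resize(b[0:210,200:480],(800,600)))
E
```

```text
time: 6.02
eef_pos: [0.5454, -0.0022, 0.2876]
tcp_rot: [0.656, 0.718, -0.157, -0.172]
contact_force: [-0.9, 0.1, -3.2]
opening: 0.184
[ 0.54543919 -0.00224791  0.28757509] [ 0.65641246  0.71762213 -0.15679821 -0.17191709] 0.18394027698660312 [-0.88141763  0.05984314 -3.22293379] [-0.1575484   0.22987345  1.59122915 -0.07206868  1.78470062 -0.24523596]
[[225.4574  53.0319]
 [320.8942  69.7558]
 [340.1529 172.606 ]
 [234.9184 166.4823]]
[[322.5659  34.3718]
 [425.5849  37.0966]
 [410.2433 141.3824]
 [315.6941 139.3982]]
[0.4801 0.1609 0.0827] [0.6 0.6]
[0.5809 0.1581 0.0669] [1.2 1.2]
[0.5931 0.0642 0.1693] [1.5 1.5]
[0.499  0.0526 0.1162] [0.8 0.8]
sides [np.float64(114.94631705065615), np.float64(102.14403836616447), np.float64(139.44603317020758), np.float64(108.74327405925006)] diag 0.17220125198580744 0.1423527595647423
wA gold 247 315 98 113 [(249, np.int64(103), np.int64(110)), (257, np.int64(103), np.int64(111)), (265, np.int64(99), np.int64(111)), (273, np.int64(104), np.int64(111)), (281, np.int64(105), np.int64(112)), (289, np.int64(105), np.int64(112)), (297, np.int64(100), np.int64(112)), (305, np.int64(107), np.int64(112)), (313, np.int64(108), np.int64(112))]
wC gold 334 406 69 85 [(336, np.int64(76), np.int64(84)), (344, np.int64(76), np.int64(84)), (352, np.int64(70), np.int64(84)), (360, np.int64(76), np.int64(84)), (368, np.int64(71), np.int64(85)), (376, np.int64(77), np.int64(85)), (384, np.int64(72), np.int64(85)), (392, np.int64(77), np.int64(85)), (400, np.int64(77), np.int64(84))]
```

View pics/C.png

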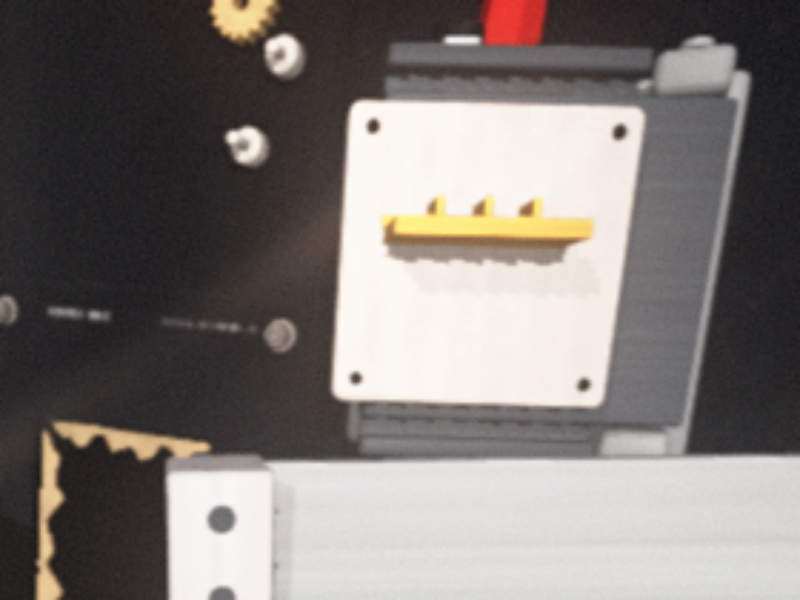

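```bash

python3 -m jog '{"travel":[[30,0,0],[30,0,0],[0,0,0],[0,0,0],[0,0,0]],"dr":[[0,0,0],[0,0,0],[0,0,0],[0,0,0],[0,0,0]],"jaw":[255,255,255,255,255]}' | tail -4
python3 snap.py wD
python3 -m jog '{"travel":[[-35,0,0],[-35,0,0],[-35,0,0],[-35,0,0],[0,0,0]],"dr":[[0,0,0],[0,0,0],[0,0,0],[0,0,0],[0,0,0]],"jaw":[255,255,255,255,255]}' |tail -4
python3 -m jog '{"travel":[[0,0,0],[0,0,0],[0,0,0]],"dr":[[0,0,0],[0,0,0],[0,0,0]],"jaw":[255,255,255]}' >/dev/null
python3 snap.py wE
cat > m2.py <<'E'
from meas import *
Q={}
for n,b in(("wC",(290,20,450,152)),("wD",(210,15,400,150)),("wE",(360,15,545,150))):
    Q[n]=quad(n,b);print(n,Q[n][0].round(1).tolist())
X=[]
for k in range(4):
    x,r=tri(*[ray("wrist",Q[n][0][k],P(n)) for n in Q]);X.append(x);print(x,np.round(r,1))
X=np.array(X);print("sides",[np.linalg.norm(X[i]-X[i-1]).round(4) for i in range(4)],"diag",np.linalg.norm(X[0]-X[2]),np.linalg.norm(X[1]-X[3]))
# 0 far-high,1 far-low,2 near-low,3 near-high ; best-fit frame
M=np.array([[0,-.05,0],[-.1,-.05,0],[-.1,.05,0],[0,.05,0]])
Rt,_=Ro.align_vectors(X-X.mean(0),M-M.mean(0));R=Rt.as_matrix();O=X.mean(0)-R@M.mean(0)
print("datum O",O);print(R);print("res mm",1e3*(X-(O+M@R.T)))
print("tilt",np.degrees(np.arcsin(R[2,0])),"yaw x_d",np.degrees(np.arctan2(R[1,0],R[0,0])),"edge z slope",R[2,1])
np.savez("datum.npz",O=O,R=R)
for n in Q:
    g=Q[n][1];pose=P(n);ys,xs=np.nonzero(g)
    if len(xs)==0:print("nogold",n);continue
    o=[]
    for x in np.linspace(xs.min()+6,xs.max()-6,5).astype(int):
        y=g[:,x].nonzero()[0]
        o.append([(1e3*(R.T@(onplane("wrist",(x,y.max()+.5),O+R[:,2]*z,R[:,2],pose)-O))).round(1)[:2].tolist() for z in(0,.026)])
    print(n,"gold lower border at z0/z26",o)
E
python3 m2.py
```

```text
eef_pos: [0.6051, -0.0017, 0.2863]
tcp_rot: [0.656, 0.718, -0.158, -0.173]
contact_force: [-0.8, -0.3, -2.7]
opening: 0.185
[ 0.60508539 -0.0016978   0.2862587 ] [ 0.65563029  0.71777443 -0.15807879 -0.17308923] 0.1850419748079014 [-0.79920457 -0.27716656 -2.67579498] [-0.14323055  0.36389515  1.42886865 -0.06709911  1.81736312 -0.2345141 ]
eef_pos: [0.4584, -0.001, 0.2858]
tcp_rot: [0.655, 0.717, -0.16, -0.175]
contact_force: [0.6, 0.2, -4.4]
opening: 0.188
[ 0.46651211 -0.002356    0.28800232] [ 0.6563052   0.71789477 -0.15678032 -0.17120313] 0.18869681895028412 [-0.38324422 -0.09670726 -3.20665502] [-0.17903393  0.05391732  1.78626826 -0.08240136  1.76280858 -0.26533519]
wC [[322.6000061035156, 34.400001525878906], [425.6000061035156, 37.099998474121094], [410.20001220703125, 141.39999389648438], [315.70001220703125, 139.39999389648438]]Traceback (most recent call last):
  File "m2.py", line 4, in <module>
    Q[n]=quad(n,b);print(n,Q[n][0].round(1).tolist())
         ~~~~^^^^^
  File "meas.py", line 20, in quad
    A,B=L[j-1],L[j];s=np.linalg.solve(np.array([A[:2],-B[:2]]).T,B[2:]-A[2:]);out.append(A[2:]+A[:2]*s[0])
                      ~~~~~~~~~~~~~~~^^^^^^^^^^^^^^^^^^^^^^^^^^^^^^^^^^^^^^^^
    r = gufunc(a, b, signature=signature)
    raise LinAlgError("Singular matrix")
numpy.linalg.LinAlgError: Singular matrix
```

```bash
sed -i 's/^for n,b in((.*$/X0=[[.491,.156,.112],[.582,.157,.07],[.592,.062,.069],[.499,.051,.112]]\nfor n in("wC","wD","wE"):\n    pp=np.array([proj("wrist",x,P(n)) for x in X0]);b=(*np.maximum(pp.min(0)-12,0).astype(int),*(pp.max(0)+12).astype(int));b=(b[0],b[1],b[2],min(b[3],154));print(pp.round(0).tolist(),b)/' m2.py
sed -i 's/n,6,True/n,6,True/; s/approxPolyDP(h,6/approxPolyDP(h,9/' meas.py; python3 m2.py
```

```text
[[324.0, 31.0], [426.0, 39.0], [414.0, 139.0], [317.0, 140.0]] (np.int64(305), np.int64(18), np.int64(437), np.int64(152))
wC [[322.6000061035156, 34.400001525878906], [425.6000061035156, 37.099998474121094], [410.20001220703125, 141.39999389648438], [315.70001220703125, 139.39999389648438]]
[[270.0, 33.0], [365.0, 40.0], [359.0, 133.0], [269.0, 135.0]] (np.int64(256), np.int64(20), np.int64(376), np.int64(146))
wD [[269.3999938964844, 36.5], [364.29998779296875, 38.400001525878906], [354.70001220703125, 136.3000030517578], [267.29998779296875, 133.5]]
[[410.0, 27.0], [525.0, 36.0], [504.0, 148.0], [394.0, 150.0]] (np.int64(382), np.int64(15), np.int64(537), 154)
wE [[409.1000061035156, 31.600000381469727], [526.0999755859375, 35.0], [499.3999938964844, 151.5], [393.20001220703125, 148.5]]
[0.4913 0.152  0.1142] [0.1 0.1 0. ]
[0.5819 0.1577 0.0727] [0.1 0.4 0.4]
[0.5888 0.0586 0.0728] [0.4 0.3 0.1]
[0.4979 0.052  0.1143] [0.2 0.2 0. ]
sides [np.float64(0.1002), np.float64(0.0998), np.float64(0.0994), np.float64(0.1001)] diag 0.1411773045399068 0.14127860059602954
datum O [0.4946 0.10
[... 171 characters left out ...]
  0.042 ]
 [-0.0767 -0.1091 -0.0273]]
tilt 24.534751941921982 yaw x_d -176.12983227094077 edge z slope 0.0007999231642740034
wC gold lower border at z0/z26 [[[-21.0, -5.0], [-16.9, -1.6]], [[-36.2, -5.4], [-30.8, -1.9]], [[-51.4, -4.8], [-44.8, -1.4]], [[-66.4, -5.1], [-58.6, -1.7]], [[-81.3, -6.4], [-72.3, -2.9]]]
wD gold lower border at z0/z26 [[[-21.7, -5.2], [-21.9, -1.8]], [[-34.8, -5.5], [-34.1, -2.1]], [[-47.9, -6.9], [-46.2, -3.3]], [[-61.0, -6.2], [-58.3, -2.6]], [[-75.2, -5.5], [-71.4, -2.0]]]
wE gold lower border at z0/z26 [[[-21.1, -5.2], [-10.0, -1.9]], [[-39.1, -4.8], [-26.4, -1.5]], [[-56.9, -5.2], [-42.5, -1.9]], [[-74.8, -4.8], [-58.8, -1.6]], [[-91.8, -7.8], [-74.3, -4.3]]]
```

The plate frame fits to better than 0.4 mm: tilt 24.5°, and the wall at y_d≈-5 mm. Next, check whether the square shifted in the hand between the grasp (flat on the bench) and now.

```bash
cat > m3.py <<'E'
from meas import *
import sys
def edges(n):
    i=cv2.imread(f"pics/{n}.png");g=cv2.GaussianBlur(cv2.cvtColor(i,cv2.COLOR_BGR2GRAY),(3,3),0).astype(float)
    def sub(prof):
        d=np.diff(prof);k=np.argmax(abs(d));w=abs(d[max(k-2,0):k+3]);return (np.arange(max(k-2,0),max(k-2,0)+len(w))*w).sum()/w.sum()+.5
    o={}
    for x in(320,400,480):o["inner%d"%x]=round(205+sub(g[205:228,x]),2)
    for y in(175,200):o["tip%d"%y]=round(485+sub(g[y,485:520]),2)
    for x in(266,290):o["end%d"%x]=round(290+sub(g[290:312,x]),2)
    for y in(180,200,220):o["outer%d"%y]=round(250+sub(g[y,250:268]),2)
    return o
if __name__=="__main__":
    for n in("w2","w3","wA","wE"):print(n,edges(n))
E
python3 m3.py
python3 - <<'E'
from h import *
# predicted wrist px for square in tool frame with TCP at (9,ysq,zsq)
c=camera_info("wrist");M=c["mount"]
def px(sq,ys,zs):
    t=np.array([-(sq[1]-ys),-(sq[0]-9),-(sq[2]-zs)])*1e-3
    x=M[:3,:3].T@(t-M[:3,3]);y=c["K"]@x;return (y[:2]/y[2]).round(1)
for zs in(3,5,8,11):
  for ys in (50,):
    print(zs,ys,"tipO",px((-110,0,5),ys,zs),"tipI",px((-110,30,5),ys,zs),"rootI",px((0,30,5),ys,zs),"endOut",px((18,75,13),ys,zs),"endIn",px((0,75,13),ys,zs),"far out",px((18,0,13),ys,zs),px((0,0,13),ys,zs))
E
```

```text
w2 {'inner320': np.float64(218.0), 'inner400': np.float64(215.95), 'inner480': np.float64(213.91), 'tip175': np.float64(502.71), 'tip200': np.float64(497.12), 'end266': np.float64(301.87), 'end290': np.float64(300.89), 'outer180': np.float64(257.4), 'outer200': np.float64(258.11), 'outer220': np.float64(258.45)}
w3 {'inner320': np.float64(217.93), 'inner400': np.float64(215.91), 'inner480': np.float64(213.86), 'tip175': np.float64(502.17), 'tip200': np.float64(496.4), 'end266': np.float64(301.95), 'end290': np.float64(300.89), 'outer180': np.float64(257.93), 'outer200': np.float64(258.64), 'outer220': np.float64(258.94)}
wA {'inner320': np.float64(217.95), 'inner400': np.float64(215.92), 'inner480': np.float64(213.84), 'tip175': np.float64(502.26), 'tip200': np.float64(496.52), 'end266': np.float64(301.97), 'end290': np.float64(300.94), 'outer180': np.float64(258.25), 'outer200': np.float64(258.57), 'outer220': np.float64(259.15)}
wE {'inner320': np.float64(217.98), 'inner400': np.float64(216.16), 'inner480': np.float64(214.34), 'tip175': np.float64(516.83), 'tip200': np.float64(496.82), 'end266': np.float64(308.36), 'end290': np.float64(300.92), 'outer180': np.float64(258.38), 'outer200': np.float64(258.51), 'outer220': np.float64(259.22)}
3 50 tipO [523.7 169.8] tipI [509.  227.2] rootI [296.8 227.4] endOut [262.6 310.9] endIn [296.1 310.9] far out [260.2 173.1] [299.3 173.1]
5 50 tipO [520.4 169.1] tipI [506.1 225.8] rootI [296.5 225.9] endOut [262.8 308.5] endIn [295.8 308.5] far out [260.4 172.3] [298.9 172.2]
8 50 tipO [515.6 168. ] tipI [501.8 223.7] rootI [296.1 223.9] endOut [263.  305.1] endIn [295.5 305. ] far out [260.7 171.1] [298.5 171.1]
11 50 tipO [511. 167.] tipI [497.8 221.8] rootI [295.8 221.9] endOut [263.2 301.7] endIn [295.2 301.7] far out [261.  169.9] [298.  169.9]
```

No slip in the hand. But the blade looks short and its edges converge towards the tip. The centre of mass lies outside the stock's footprint, so the square rested tip-down by about 3.6° (7 mm over 110) and was gripped that way. I'll check this by casting rays onto that tilted plane.

```bash
cat > m4.py <<'E'
from meas import *
p=np.array([.54617203,-.20268518,.01212796]);q=np.array([.8231601,.5678089,-.00001636,.00069459]);pose=(p,q)
R=Ro.from_quat(q).as_matrix()
i=cv2.imread("pics/w2.png");g=cv2.GaussianBlur(cv2.cvtColor(i,cv2.COLOR_BGR2GRAY),(3,3),0).astype(float)
def sub(prof):
    d=np.diff(prof);k=np.argmax(abs(d));a=max(k-2,0);w=abs(d[a:k+3]);return (np.arange(a,a+len(w))*w).sum()/w.sum()+.5
inn=[(x,205+sub(g[205:228,x])) for x in range(315,485,10)]
out=[(x,150+sub(g[150:172,x])) for x in range(315,485,10)]
tip=[(490+sub(g[y,490:515]),y) for y in range(170,205,5)]
for th in np.radians([0,3.64]):
    # blade plane: contains tool-x direction (horizontal) and drooped -x_sq
    yd=R[:,1]*[1,1,0];yd/=np.linalg.norm(yd)           # blade direction approx (horizontal)
    u=np.cos(th)*yd+np.array([0,0,-np.sin(th)]);v=R[:,0];n=np.cross(v,u);n*=np.sign(n[2])
    piv=p-yd*-.009+0*yd;piv=np.array([piv[0],piv[1],0.])  # stock inner bottom edge on bench
    p0=piv+n*.012
    f=lambda L:np.array([onplane("wrist",a,p0,n,pose) for a in L])
    def loc(X):d=X-p0;return np.c_[d@u,d@v]*1e3
    I,O,T=loc(f(inn)),loc(f(out)),loc(f(tip))
    fi,fo=np.polyfit(I[:,0],I[:,1],1),np.polyfit(O[:,0],O[:,1],1)
    print("droop",np.degrees(th),"tip dist",T[:,0].round(1),"inner edge slope deg",np.degrees(fi[0]),"at0",fi[1],"outer",np.degrees(fo[0]),fo[1],"width@0,100",fo[1]-fi[1],np.polyval(fo,100)-np.polyval(fi,100))
E
python3 m4.py
```

```text
droop 0.0 tip dist [102.1 102.1 102.1 102.2 102.2 102.3 102.3] inner edge slope deg 1.601536993162268 at0 23.9333933625606 outer 0.9228928525066885 54.16457751846813 width@0,100 30.231184155907528 29.04672668552679
droop 3.64 tip dist [107.  107.  107.  107.1 107.1 107.2 107.2] inner edge slope deg 0.26868498561814136 at0 23.945310826378215 outer 0.3687997418198672 54.17351984194026 width@0,100 30.228209015562047 30.402942228117197
```

```bash
cat > tgt.py <<'E'
from h import *
import sys
np.set_printoptions(precision=2,suppress=True)
d=np.load("datum.npz");O,R=d["O"],d["R"]
ys=54.;zs=4.5;th=np.radians(3.64)
x=-np.array([0,np.cos(th),np.sin(th)]);y=np.array([-1.,0,0]);S=np.c_[x,y,np.cross(x,y)]
RT=R@S.T
s=get_state();p=s["eef_pos"];RC=Ro.from_quat(s["tcp_rot"]).as_matrix()
print("t",s["time"],"F datum",R.T@s["contact_force"],"open",s["opening"])
# square in datum now (mm), assuming the grip relation
Rsq=RC@S;osq=p-Rsq@(np.array([9,ys,zs])*1e-3)
print("square origin in datum",1e3*R.T@(osq-O),"rotvec err deg (datum)",np.degrees(Ro.from_matrix(R.T@Rsq).as_rotvec()))
if len(sys.argv)>1:
    t=np.array([float(v) for v in sys.argv[1:4]])*1e-3   # wanted square origin in datum
    T=O+R@t+RT@S@(np.array([9,ys,zs])*1e-3)
    print("travel mm",1e3*(T-p),"rot deg",np.degrees(Ro.from_matrix(RT@RC.T).as_rotvec()))
print("x_d,y_d,z_d in world",R.T)
E
python3 tgt.py 12 5 30
```

```text
t 7.25 F datum [-0.18 -0.08 -2.01] open 0.18545100080810092
square origin in datum [ 96.86  48.04 139.6 ] rotvec err deg (datum) [-1.76 -5.91  1.7 ]
travel mm [  27.18   45.25 -133.37] rot deg [-1.9  -6.05 -0.81]
x_d,y_d,z_d in world [[-0.91 -0.06  0.42]
 [ 0.07 -1.    0.  ]
 [ 0.41  0.03  0.91]]
```

```bash

python3 -m jog '{"travel":[[9,15,-5],[9,15,-20],[9,15,-38],[0,0,-38],[0,0,-32]],"dr":[[-0.63,-2,-0.27],[-0.63,-2,-0.27],[-0.64,-2.05,-0.27],[0,0,0],[0,0,0]],"jaw":[255,255,255,255,255]}'
python3 -m jog '{"travel":[[0,0,0],[0,0,0],[0,0,0],[0,0,0]],"dr":[[0,0,0],[0,0,0],[0,0,0],[0,0,0]],"jaw":[255,255,255,255]}'
python3 tgt.py 8 5 8; python3 snap.py wF
python3 - <<'E'
import cv2
b=cv2.imread("pics/wF.png");cv2.imwrite("pics/F.png",cv2.resize(b[40:320,140:513],(800,600)))
E
```

```text
time: 7.67
eef_pos: [0.4934, 0.0435, 0.1525]
tcp_rot: [0.671, 0.719, -0.133, -0.124]
contact_force: [-0.2, -0.1, -3.0]
opening: 0.184
time: 8.0
eef_pos: [0.4948, 0.0424, 0.1571]
tcp_rot: [0.672, 0.719, -0.132, -0.122]
contact_force: [0.7, 0.1, -1.8]
opening: 0.186
t 8.0 F datum [-1.38 -0.04 -1.35] open 0.1862596087822299
square origin in datum [12.23  5.57 32.82] rotvec err deg (datum) [ 0.01  0.18 -0.02]
travel mm [ -6.44   0.11 -24.33] rot deg [0.   0.18 0.02]
x_d,y_d,z_d in world [[-0.91 -0.06  0.42]
 [ 0.07 -1.    0.  ]
 [ 0.41  0.03  0.91]]
[0.49479835 0.04235949 0.1570738 ] [ 0.67176507  0.7186175  -0.13170504 -0.1223698 ] 0.1862596087822299 [ 0.68663725  0.09018306 -1.80004727] [-0.09027116  0.18053635  1.87669516 -0.05709377  1.44182488 -0.14006441]
```

View pics/F.png

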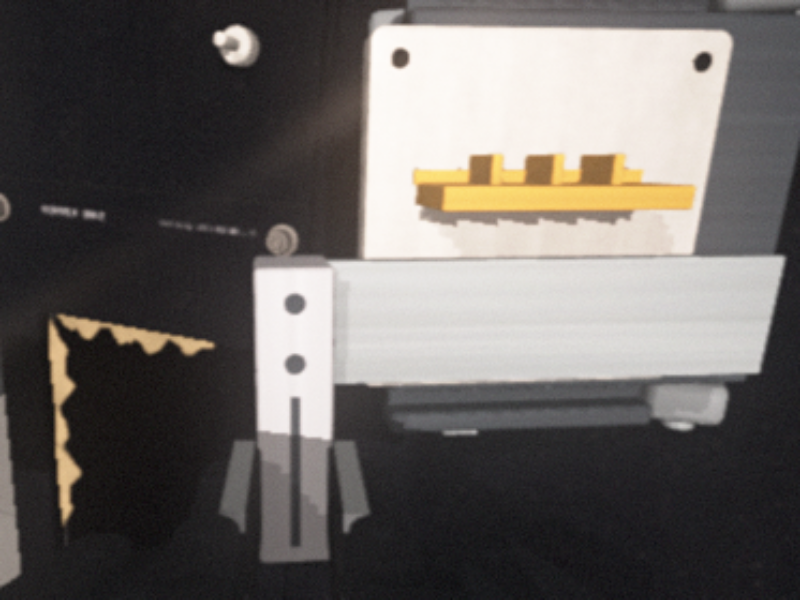

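The view shows the blade parallel to the wall, with the stock beyond the plate's upper edge as intended. Next I descend along the plate normal.

```bash

python3 -m jog '{"travel":[[-2.4,-0.2,-5.2],[-2.4,-0.2,-5.2],[-2.4,-0.2,-5.2],[-1.2,-0.1,-2.6],[-1.2,-0.1,-2.6]],"dr":[[0,0,0],[0,0,0],[0,0,0],[0,0,0],[0,0,0]],"jaw":[255,255,255,255,255]}'
python3 -m jog '{"travel":[[0,0,0],[0,0,0],[0,0,0]],"dr":[[0,0,0],[0,0,0],[0,0,0]],"jaw":[255,255,255]}'
python3 tgt.py 5 3 3
```

```text
time: 8.47
eef_pos: [0.4822, 0.0419, 0.1327]
tcp_rot: [0.671, 0.718, -0.134, -0.125]
contact_force: [-0.1, 0.6, -2.4]
opening: 0.191
time: 8.72
eef_pos: [0.4831, 0.0419, 0.1335]
tcp_rot: [0.671, 0.718, -0.133, -0.124]
contact_force: [-0.1, -0.3, -2.3]
opening: 0.182
t 8.7167 F datum [-0.86  0.34 -2.13] open 0.18208829338815677
square origin in datum [13.16  5.22  6.46] rotvec err deg (datum) [-0.03 -0.1   0.01]
travel mm [ 5.81  2.62 -6.52] rot deg [-0.02 -0.1   0.  ]
x_d,y_d,z_d in world [[-0.91 -0.06  0.42]
 [ 0.07 -1.    0.  ]
 [ 0.41  0.03  0.91]]
```

```bash

python3 -m jog '{"travel":[[1.8,0.1,-0.8],[1.8,0.1,-0.8],[1.4,0.1,-1.7],[-0.4,0,-0.9],[-0.4,0,-0.9]],"dr":[[0,0,0],[0,0,0],[0,0,0],[0,0,0],[0,0,0]],"jaw":[255,255,255,255,255]}'
python3 -m jog '{"travel":[[0,0,0],[0,0,0],[0,0,0]],"dr":[[0,0,0],[0,0,0],[0,0,0]],"jaw":[255,255,255]}'
python3 tgt.py 5 3 1
python3 -m jog '{"travel":[[-0.4,0,-0.9],[0,0,0],[-0.4,0,-0.9],[0,0,0],[0,0,0]],"dr":[[0,0,0],[0,0,0],[0,0,0],[0,0,0],[0,0,0]],"jaw":[255,255,255,255,255]}'
python3 tgt.py 5 3 1
```

```text
time: 9.13
eef_pos: [0.4871, 0.0422, 0.1281]
tcp_rot: [0.671, 0.718, -0.133, -0.125]
contact_force: [-1.0, -0.3, -3.4]
opening: 0.186
time: 9.38
eef_pos: [0.487, 0.0422, 0.1282]
tcp_rot: [0.671, 0.718, -0.133, -0.124]
contact_force: [0.4, 0.0, -2.8]
opening: 0.187
t 9.3833 F datum [-1.54  0.02 -2.41] open 0.1871245914997349
square origin in datum [7.38 5.18 3.36] rotvec err deg (datum) [-0.03 -0.12  0.01]
travel mm [ 1.02  2.26 -3.12] rot deg [-0.02 -0.12  0.01]
x_d,y_d,z_d in world [[-0.91 -0.06  0.42]
 [ 0.07 -1.    0.  ]
 [ 0.41  0.03  0.91]]
time: 9.8
eef_pos: [0.4867, 0.0421, 0.1271]
tcp_rot: [0.671, 0.718, -0.133, -0.124]
contact_force: [0.7, -0.3, 0.6]
opening: 0.181
t 9.8 F datum [-0.39  0.32  0.86] open 0.1807884397988157
square origin in datum [7.17 5.29 2.23] rotvec err deg (datum) [-0.02 -0.06  0.  ]
travel mm [ 1.3   2.38 -2.02] rot deg [-0.01 -0.06  0.  ]
x_d,y_d,z_d in world [[-0.91 -0.06  0.42]
 [ 0.07 -1.    0.  ]
 [ 0.41  0.03  0.91]]
```

```bash

python3 -m jog '{"travel":[[0.9,0.06,-0.4],[0.9,0.06,-0.4],[0.9,0.06,-0.4],[0.9,0.06,-0.4],[0,0,0]],"dr":[[0,0,0],[0,0,0],[0,0,0],[0,0,0],[0,0,0]],"jaw":[255,255,255,255,255]}'>/dev/null
python3 tgt.py|head -2
python3 -m jog '{"travel":[[0.9,0.06,-0.4],[0,0,0],[0.9,0.06,-0.4],[0,0,0],[0,0,0]],"dr":[[0,0,0],[0,0,0],[0,0,0],[0,0,0],[0,0,0]],"jaw":[255,255,255,255,255]}'>/dev/null
python3 tgt.py|head -2
python3 -c "
from h import *;s=get_state();print(s['wrist_torque'])"
```

```text
t 10.2167 F datum [ 2.23 -0.67  4.31] open 0.18590334286621935
square origin in datum [3.26 5.07 2.04] rotvec err deg (datum) [-0.04 -0.11  0.01]
t 10.6333 F datum [3.29 0.9  3.95] open 0.18643385552289826
square origin in datum [1.41 5.04 1.99] rotvec err deg (datum) [-0.04 -0.11  0.01]
[0.11363045 0.29508817 0.02598255]
```

```bash

for k in 1 2; do
python3 -m jog '{"travel":[[0.9,0.06,-0.4],[0,0,0],[0,0,0]],"dr":[[0,0,0],[0,0,0],[0,0,0]],"jaw":[255,255,255]}'>/dev/null
python3 tgt.py|head -2; done
```

```text
t 10.8833 F datum [ 2.83 -0.64  3.61] open 0.18586933564867092
square origin in datum [0.42 5.03 2.  ] rotvec err deg (datum) [-0.04 -0.12  0.02]
t 11.1333 F datum [ 3.01 -0.59  4.08] open 0.18246632078228694
square origin in datum [-0.55  5.05  2.01] rotvec err deg (datum) [-0.04 -0.12  0.02]
```

```bash

for k in 1 2 3; do
python3 -m jog '{"travel":[[0.7,0.05,-0.3],[0,0,0],[0,0,0]],"dr":[[0,0,0],[0,0,0],[0,0,0]],"jaw":[255,255,255]}'>/dev/null
python3 tgt.py|head -2; done; python3 snap.py wG
python3 - <<'E'
import cv2
b=cv2.imread("pics/wG.png");cv2.imwrite("pics/G.png",cv2.resize(b[40:320,140:513],(800,600)))
E
```

```text
t 11.3833 F datum [ 3.33 -0.4   4.75] open 0.18673589825805967
square origin in datum [-1.27  5.04  2.05] rotvec err deg (datum) [-0.04 -0.12  0.02]
t 11.6333 F datum [4.68 0.81 5.13] open 0.18476369121985373
square origin in datum [-1.49  5.03  2.01] rotvec err deg (datum) [-0.04 -0.22  0.02]
t 11.8833 F datum [7.04 0.14 5.78] open 0.1879479836140371
square origin in datum [-1.54  5.08  1.99] rotvec err deg (datum) [-0.03 -0.35  0.03]
[0.49460432 0.04280226 0.12331034] [ 0.67090214  0.71826818 -0.13473541 -0.12580745] 0.1879479836140371 [-3.98282486 -0.4051554   8.18023607] [-0.08926077  0.22836885  1.89102564 -0.05785523  1.38910384 -0.13641072]
```

View pics/G.png

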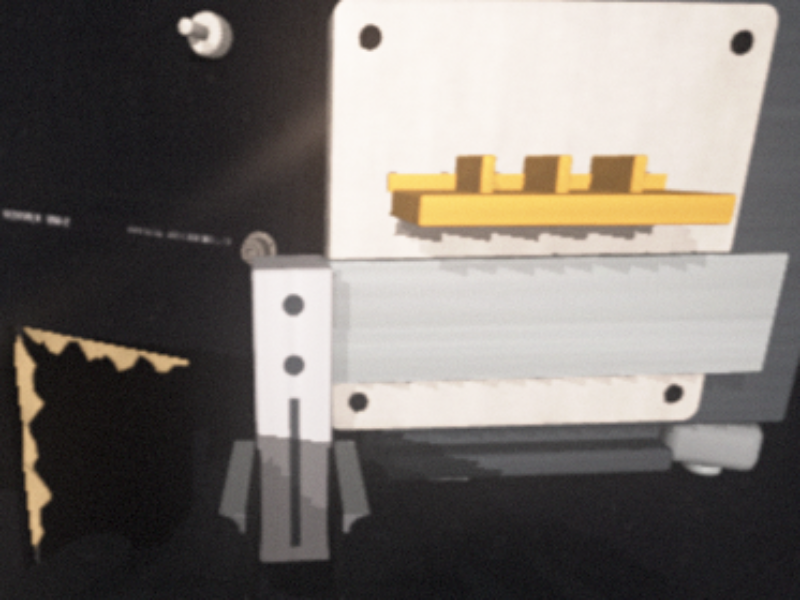

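The stock's inner face is now flush with the plate's upper edge at column 332, and contact was felt at 7 N. I'll ease off slightly and slide sideways to the wall.

```bash

python3 -m jog '{"travel":[[-0.4,0,0.7],[-0.1,1,0],[-0.1,1,0],[-0.1,1,0],[-0.1,1,0]],"dr":[[0,0,0],[0,0,0],[0,0,0],[0,0,0],[0,0,0]],"jaw":[255,255,255,255,255]}'>/dev/null
python3 tgt.py|head -2
python3 -m jog '{"travel":[[-0.1,1,0],[-0.1,1,0],[0,0,0],[0,0,0]],"dr":[[0,0,0],[0,0,0],[0,0,0],[0,0,0]],"jaw":[255,255,255,255]}'>/dev/null
python3 tgt.py|head -2
for k in 1 2; do
python3 -m jog '{"travel":[[-0.1,0.8,0],[0,0,0],[0,0,0]],"dr":[[0,0,0],[0,0,0],[0,0,0]],"jaw":[255,255,255]}'>/dev/null
python3 tgt.py|head -2; done
```

```text
t 12.35 F datum [4.56 8.91 3.99] open 0.18925659310113122
square origin in datum [-1.54  4.11  1.98] rotvec err deg (datum) [ 0.41 -0.24 -0.05]
t 12.6833 F datum [5.44 8.95 4.75] open 0.18683862011511698
square origin in datum [-1.54  2.13  2.02] rotvec err deg (datum) [ 0.38 -0.23 -0.07]
t 12.9333 F datum [5.01 8.31 3.69] open 0.1873714461209333
square origin in datum [-1.52  1.4   2.03] rotvec err deg (datum) [ 0.39 -0.23 -0.07]
t 13.1833 F datum [5.48 9.03 4.26] open 0.18247991090298968
square origin in datum [-1.52  0.61  2.04] rotvec err deg (datum) [ 0.39 -0.22 -0.07]
```

```bash

python3 -m jog '{"travel":[[-0.4,0,1.1],[-0.1,0.8,0],[0,0,0],[0,0,0]],"dr":[[0,0,0],[0,0,0],[0,0,0],[0,0,0]],"jaw":[255,255,255,255]}'>/dev/null
python3 tgt.py|head -2
for k in 1 2 3; do
python3 -m jog '{"travel":[[-0.1,0.8,0],[0,0,0],[0,0,0]],"dr":[[0,0,0],[0,0,0],[0,0,0]],"jaw":[255,255,255]}'>/dev/null
python3 tgt.py|head -2; done
```

```text
t 13.5167 F datum [-0.32  3.14  0.55] open 0.18598893177513628
square origin in datum [-1.37 -3.1   2.37] rotvec err deg (datum) [ 0.01 -0.1  -0.01]
t 13.7667 F datum [-1.05  1.19 -0.79] open 0.18623958282250766
square origin in datum [-1.29 -4.57  2.46] rotvec err deg (datum) [-0.06 -0.09  0.02]
t 14.0167 F datum [-1.58  1.67 -1.14] open 0.1859876147452508
square origin in datum [-1.13 -4.94  2.49] rotvec err deg (datum) [-0.02 -0.11 -0.  ]
t 14.2667 F datum [-2.2   3.97 -1.46] open 0.18398770216780502
square origin in datum [-1.05 -5.06  2.53] rotvec err deg (datum) [ 0.07 -0.11 -0.02]
```

Wall contact shows at y≈-5.0: the force rises while the motion stops, as measured by camera. Now seat the stock and blade again with the light side push held.

```bash

python3 -m jog '{"travel":[[0.6,0,-0.3],[0,0,0],[0.6,0,-0.3],[0,0,0],[0,0,0]],"dr":[[0,0,0],[0,0,0],[0,0,0],[0,0,0],[0,0,0]],"jaw":[255,255,255,255,255]}'>/dev/null
python3 tgt.py|head -2
python3 -m jog '{"travel":[[-0.4,0,-0.9],[0.4,0,-0.2],[0,0,0],[0,0,0]],"dr":[[0,0,0],[0,0,0],[0,0,0],[0,0,0]],"jaw":[255,255,255,255]}'>/dev/null
python3 tgt.py|head -2; python3 snap.py wH
python3 - <<'E'
import cv2
b=cv2.imread("pics/wH.png");cv2.imwrite("pics/H.png",cv2.resize(b[40:320,140:513],(800,600)))
E
```

```text
t 14.6833 F datum [2.63 5.74 0.26] open 0.187310041406543
square origin in datum [-1.24 -4.92  2.32] rotvec err deg (datum) [ 0.08 -0.33 -0.  ]
t 15.0167 F datum [5.11 5.21 3.55] open 0.18645725826591625
square origin in datum [-1.32 -4.89  2.14] rotvec err deg (datum) [ 0.08 -0.36 -0.01]
[0.49380026 0.05274859 0.12364422] [ 0.67095458  0.71818949 -0.13552718 -0.1251247 ] 0.18645725826591625 [-2.80845864 -5.40744459  5.35661237] [-0.07135275  0.2283274   1.89042159 -0.05336222  1.39056832 -0.12000033]
```

View pics/H.png

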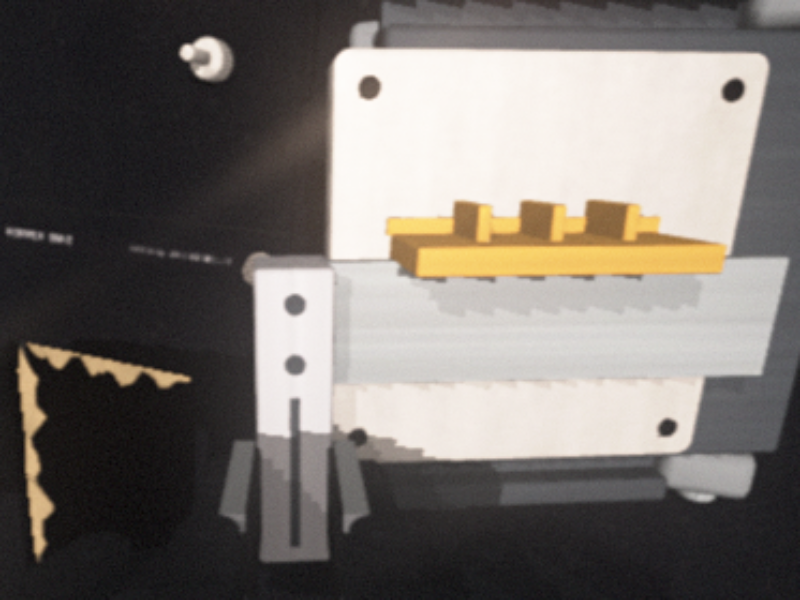

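```bash

python3 -m jog '{"travel":[[0.6,0.05,-0.3],[0.3,0,0.6],[0,0,0],[0,0,0]],"dr":[[0,0,0],[0,0,0],[0,0,0],[0,0,0]],"jaw":[255,255,255,255]}' 20 >/dev/null
python3 tgt.py|head -2; python3 -c "
from m3 import *
import subprocess;subprocess.run(['python3','snap.py','wI'])
print({k:float(v) for k,v in edges('wI').items()})"
python3 -m jog '{"travel":[[0,0,0],[0,0,0],[0,0,0],[0,0,0],[0,0,0]],"dr":[[0,0,0],[0,0,0],[0,0,0],[0,0,0],[0,0,0]],"jaw":[204,200,196,192,185]}'
python3 tgt.py|head -2
```

```text
t 15.4 F datum [6.79 5.28 2.32] open 0.1861893511177827
square origin in datum [-1.4  -4.9   2.15] rotvec err deg (datum) [ 0.08 -0.49 -0.  ]
[0.49389458 0.05276359 0.12363342] [ 0.67077873  0.71807136 -0.13632789 -0.12587345] 0.1861893511177827 [-4.84464637 -5.61890747  4.93436935] [-0.07118402  0.22986047  1.88901155 -0.05359009  1.39266598 -0.11989269]
{'inner320': 220.58, 'inner400': 218.17, 'inner480': 215.15, 'tip175': 504.25, 'tip200': 498.23, 'end266': 301.74, 'end290': 300.92, 'outer180': 258.29, 'outer200': 258.51, 'outer220': 258.78}
time: 15.87
eef_pos: [0.4958, 0.0544, 0.1226]
tcp_rot: [0.671, 0.718, -0.132, -0.125]
contact_force: [-0.3, -0.6, 0.5]
opening: 0.275
t 15.8667 F datum [0.5  0.58 0.28] open 0.2750025697698827
square origin in datum [-3.62 -6.47  2.33] rotvec err deg (datum) [-0.13 -0.07  0.03]
```

```bash

python3 -m jog '{"travel":[[-0.9,-1,0.4],[-0.9,-1,0.4],[0,0,0],[0,0,0],[0,0,0]],"dr":[[0,0,0],[0,0,0],[0,0,0],[0,0,0],[0,0,0]],"jaw":[170,150,120,120,120]}'
python3 -m jog '{"travel":[[2,0.1,4.5],[4,0.3,9],[6,-2,14],[8,-10,18],[8,-15,18]],"dr":[[0,0,0],[0,0,0],[0,0,0],[0,0,0],[0,0,0]],"jaw":[120,120,120,120,120]}'
python3 -m jog '{"travel":[[5,-15,14],[0,0,0],[0,0,0],[0,0,0],[0,0,0]],"dr":[[0,0,0],[0,0,0],[0,0,0],[0,0,0],[0,0,0]],"jaw":[120,120,120,120,120]}'
python3 tgt.py|head -3; python3 snap.py wJ
python3 - <<'E'
import cv2,sys
sys.path.insert(0,".")
from h import *
from meas import P
d=np.load("datum.npz");O,R=d["O"],d["R"]
for nm,x in(("plate corners",[(0,-50,0),(-100,-50,0),(-100,50,0),(0,50,0)]),("exp sq: tipO,tipI,rootI top",[(-110,-5,5),(-110,25,5),(0,25,5)]),("stock top",[(0,-5,13),(18,-5,13),(18,70,13),(0,70,13)]),("stock end face in low",[(0,70,0)]),("wall top near",[(-78,-5,26),(-14,-5,26)]),("wall foot",[(-78,-5,0),(-14,-5,0)])):
    print(nm,[proj("wrist",O+R@(np.array(a)/1e3),P("wJ")).round(1).tolist() for a in x])
b=cv2.imread("pics/wJ.png");cv2.imwrite("pics/J.png",cv2.resize(b[0:300,160:560],(800,600),interpolation=cv2.INTER_CUBIC))
E
```

```text
time: 16.28
eef_pos: [0.494, 0.0518, 0.1236]
tcp_rot: [0.671, 0.718, -0.133, -0.124]
contact_force: [-0.5, 0.1, 0.5]
opening: 0.528
time: 16.7
eef_pos: [0.5223, 0.0256, 0.1884]
tcp_rot: [0.671, 0.719, -0.133, -0.124]
contact_force: [0.5, -1.3, 0.8]
opening: 0.531
time: 17.12
eef_pos: [0.5258, 0.0106, 0.1997]
tcp_rot: [0.671, 0.718, -0.134, -0.126]
contact_force: [-0.6, 0.5, -0.2]
opening: 0.528
t 17.1167 F datum [ 0.47 -0.57 -0.42] open 0.5278541945047955
square origin in datum [ 3.84 39.34 83.52] rotvec err deg (datum) [-0.07 -0.27  0.04]
x_d,y_d,z_d in world [[-0.91 -0.06  0.42]
[0.52579874 0.01063475 0.19969089] [ 0.67097673  0.71836476 -0.13400834 -0.1256346 ] 0.5278541945047955 [-0.64417884  0.52309056 -0.18854996] [-0.1376177   0.20087708  1.77051494 -0.07326226  1.53278373 -0.18959711]
plate corners [[289.7, 12.2], [429.9, 15.2], [410.5, 156.7], [288.0, 157.6]]
exp sq: tipO,tipI,rootI top [[437.2, 83.0], [430.8, 124.9], [289.0, 125.1]]
stock top [[290.8, 80.7], [264.8, 80.5], [266.0, 186.4], [289.3, 186.0]]
stock end face in low [[287.7, 182.3]]
wall top near [[409.3, 79.3], [314.2, 78.5]]
wall foot [[392.2, 83.4], [307.8, 82.8]]
```

View pics/J.png

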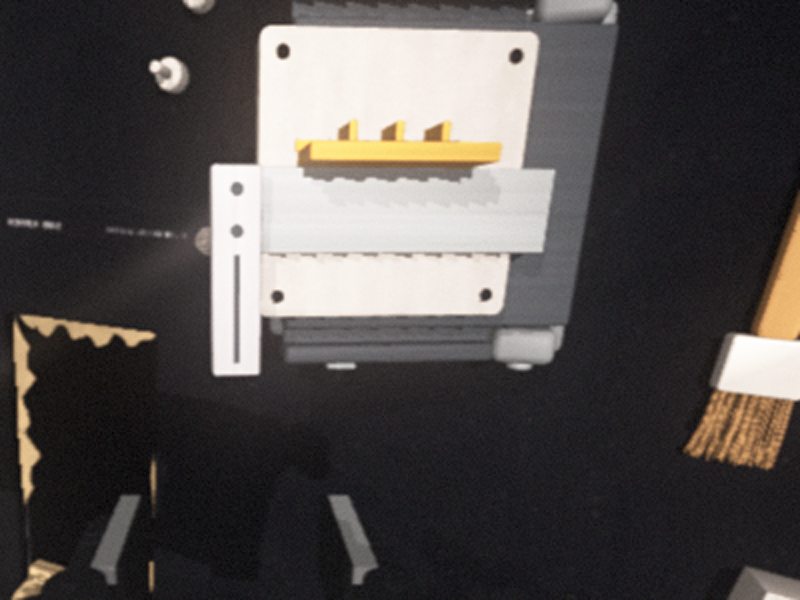

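The square lies free, with its stock flush at column 290 and its blade along the wall. Now a sub-pixel check of the remaining gaps.

```bash
cat > chk.py <<'E'
from meas import *
import sys
d=np.load("datum.npz");O,R=d["O"],d["R"]
def sub(prof):
    d=np.diff(prof);k=np.argmax(abs(d));a=max(k-2,0);w=abs(d[a:k+3]);return (np.arange(a,a+len(w))*w).sum()/w.sum()+.5
def D(n,px,z):return 1e3*(R.T@(onplane("wrist",px,O+R[:,2]*z*1e-3,R[:,2],P(n))-O))
def run(n):
    i=cv2.imread(f"pics/{n}.png");g=cv2.GaussianBlur(cv2.cvtColor(i,cv2.COLOR_BGR2GRAY),(3,3),0).astype(float);sat=cv2.cvtColor(i,cv2.COLOR_BGR2HSV)[...,1].astype(float)
    pr=lambda x,y,z:proj("wrist",O+R@(np.array([x,y,z])/1e3),P(n))
    def cast(x,y,z,ax,im=g,h=5):   # edge expected at datum point; scan rows (ax=1) or columns (ax=0)
        u,v=pr(x,y,z);c,r=int(round(u)),int(round(v))
        if ax: px=(u,r-h+sub(im[r-h:r+h+1,c]))
        else: px=(c-h+sub(im[r,c-h:c+h+1]),v)
        return D(n,px,z)[1 if ax else 0].round(2)
    print(n,"blade inner edge y -30 (x=-108,-104: over table)",[cast(x,25,5,1)-30 for x in(-108,-105,-103)],"over plate",[cast(x,25,5,1)-30 for x in(-90,-70,-50,-30,-15)])
    print(" blade outer edge y at tip & root",[cast(x,-5,5,1) for x in(-108,-105,-100,-95,-90,-8,-5)])
    print(" wall lower border sat y@z26",[cast(x,-5,26,1,sat) for x in(-70,-55,-40,-25)],"@z0",[cast(x,-5,0,1,sat) for x in(-70,-55,-40,-25)])
    print(" stock inner x@z13 (y>50: air)",[cast(0,y,13,0) for y in(55,60,65)],"outer x-18",[cast(18,y,13,0)-18 for y in(0,20,40,60)],"end y-75",[cast(x,70,13,1)-75 for x in(6,12)],"start y",[cast(x,-5,13,1) for x in(4,14)])
    print(" tip x+110",[cast(-110,y,5,0)+110 for y in(0,5,12,20)])
for n in sys.argv[1:]:run(n)
E
python3 chk.py wJ
```

```text
wJ blade inner edge y -30 (x=-108,-104: over table) [np.float64(-4.449999999999999), np.float64(-4.449999999999999), np.float64(-4.48)] over plate [np.float64(-3.370000000000001), np.float64(-2.6900000000000013), np.float64(-3.4800000000000004), np.float64(-4.32), np.float64(-3.469999999999999)]
 blade outer edge y at tip & root [np.float64(-4.18), np.float64(-4.18), np.float64(-4.3), np.float64(-4.38), np.float64(-4.56), np.float64(-5.01), np.float64(-4.74)]
 wall lower border sat y@z26 [np.float64(-3.2), np.float64(-2.52), np.float64(-2.41), np.float64(-2.31)] @z0 [np.float64(-4.84), np.float64(-4.83), np.float64(-4.7), np.float64(-4.7)]
 stock inner x@z13 (y>50: air) [np.float64(-0.12), np.float64(-0.05), np.float64(-0.02)] outer x-18 [np.float64(0.05999999999999872), np.float64(-0.3999999999999986), np.float64(0.14999999999999858), np.float64(0.17999999999999972)] end y-75 [np.float64(-4.180000000000007), np.float64(-4.200000000000003)] start y [np.float64(-4.3), np.float64(-4.3)]
 tip x+110 [np.float64(-0.06999999999999318), np.float64(-0.12999999999999545), np.float64(-0.09999999999999432), np.float64(-0.15000000000000568)]
```

```bash
python3 -m jog '{"travel":[[0,0,0],[0,0,0],[0,0,0],[0,0,0],[0,0,0]],"dr":[[0,0,0],[0,0,0],[0,0,0],[0,0,0],[0,0,0]],"jaw":[120,120,120,120,120]}' >/dev/null
python3 snap.py wK >/dev/null; python3 chk.py wK
python3 - <<'E'
from h import *
a=cv2.imread("pics/wJ.png").astype(int);b=cv2.imread("pics/wK.png").astype(int)
print("max/mean diff",abs(a-b)[60:200,250:460].max(),abs(a-b)[60:200,250:460].mean(),get_state()["contact_force"])
print(sign_off())
E
```

```text
wK blade inner edge y -30 (x=-108,-104: over table) [np.float64(-4.440000000000001), np.float64(-4.469999999999999), np.float64(-4.449999999999999)] over plate [np.float64(-4.350000000000001), np.float64(-4.460000000000001), np.float64(-3.34), np.float64(-4.329999999999998), np.float64(-4.390000000000001)]
 blade outer edge y at tip & root [np.float64(-4.33), np.float64(-4.29), np.float64(-4.23), np.float64(-4.64), np.float64(-4.55), np.float64(-5.3), np.float64(-5.17)]
 wall lower border sat y@z26 [np.float64(-2.97), np.float64(-2.92), np.float64(-2.65), np.float64(-2.49)] @z0 [np.float64(-4.7), np.float64(-5.08), np.float64(-4.92), np.float64(-4.75)]
 stock inner x@z13 (y>50: air) [np.float64(-0.19), np.float64(-0.08), np.float64(-0.05)] outer x-18 [np.float64(-0.0799999999999983), np.float64(-0.33999999999999986), np.float64(0.14000000000000057), np.float64(0.129999999999999)] end y-75 [np.float64(-4.219999999999999), np.float64(-4.260000000000005)] start y [np.float64(-4.28), np.float64(-4.26)]
 tip x+110 [np.float64(-0.10999999999999943), np.float64(-0.18999999999999773), np.float64(-0.1700000000000017), np.float64(-0.18999999999999773)]
max/mean diff 163 8.651995464852607 [-0.04516903 -0.75006926  0.50144091]
the job is handed in; nothing more can be done
None
```

The square is lying on the plate by itself, stock hooked over the upper edge and blade along the wall's smooth side. The job was handed in at about 18 s with the gripper clear. The hand-in gave no verdict.

**How it went:**
- I gripped the stock. The square had been resting tip-down on the bench, drooping about 3.6°, and I corrected for that in the tool tilt.
- I laid the blade on the plate and slid it down the slope until the stock met the upper edge, at about 7 N.
- I then moved it sideways until the blade met the wall, at about 4–6 N, and released it.

**Last checks (wrist camera):**
- **Upper edge:** the stock's inner face is within about 0.2 mm of the upper edge. The outer-face and tip readings are within 0.4 mm of that.
- **Wall:** the blade's outer edge reads y ≈ -4.2 to -4.6 mm near the tip and ≈ -4.7 to -5.3 mm near the root. The wall reads ≈ -4.7 to -5.2 mm. That is a gap of 0 to 1 mm, inside the 1.5 mm tolerance.
- **At rest:** two readings about half a second apart agreed to about 0.1–0.2 mm on the square's clean edges. The tool felt no contact force.

**What disagreed or was not measured:**
- Some blade edges gave scattered readings (up to 1.7 mm) over plate and shadow, because of low contrast.
- The raw pixel comparison of the last two pictures was not clean (mean difference 8.7), which I put down to small camera movement and noise.
- The blade lying flat was judged only from the force, the fit in the picture and gravity, not measured directly.
- I did not measure the bystanders again, but the robot's path stayed clear of them.

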